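Rack salvaged heat sinks by height

TASK

Put the four loose finned heat sinks on the comb rack, one centred on each comb, in order of height: the tallest next to the black bookend, the shortest farthest from it. Each keeps its fins down and sits fully home with the comb's blades between its fins; set them down, do not drop them.

Things in the scene. Friction and masses are not known exactly. Their poses are not given: they have to be found in the camera images.
- sink_w_mid (a point): Loose aluminium heat sink, shortest of four alike but for height: 40 mm high, fins down, copper square on top. Top plate 50 (x) by 51 (y) by 8 mm; under it four 3 mm fins along x, 50 mm long, at y = -24, -8, 8, 24 mm, down to the foot. Point: its centre, 20 mm above the foot; z up; a half turn makes no difference. 80 g, +-30 %.
- sink_x_mid (a point): Loose aluminium heat sink, second shortest of four alike but for height: 52 mm high, fins down, copper square on top. Top plate 50 (x) by 51 (y) by 8 mm; under it four 3 mm fins along x, 50 mm long, at y = -24, -8, 8, 24 mm, down to the foot. Point: its centre, 26 mm above the foot; z up; a half turn makes no difference. 99 g, +-30 %.
- sink_y_mid (a point): Loose aluminium heat sink, second tallest of four alike but for height: 64 mm high, fins down, copper square on top. Top plate 50 (x) by 51 (y) by 8 mm; under it four 3 mm fins along x, 50 mm long, at y = -24, -8, 8, 24 mm, down to the foot. Point: its centre, 32 mm above the foot; z up; a half turn makes no difference. 118 g, +-30 %.
- sink_z_mid (a point): Loose aluminium heat sink, tallest of four alike but for height: 76 mm high, fins down, copper square on top. Top plate 50 (x) by 51 (y) by 8 mm; under it four 3 mm fins along x, 50 mm long, at y = -24, -8, 8, 24 mm, down to the foot. Point: its centre, 38 mm above the foot; z up; a half turn makes no difference. 137 g, +-30 %.
- comb_a: One of four alike combs (grey plate, black blades), fixed 95 mm apart in a row along y on a low rail; letters are in any order. Plate 58 (x) by 60 (y) by 5 mm with three upright blades along x, 40 long, 3 thick, 14 mm high above the plate, at y = -16, 0, 16 mm. Origin: plate's underside centre, 8 mm above the bench; z up. A seated sink's fins stand on the plate, 5 mm above the origin, with 5 mm play.
- comb_b: One of four alike combs (grey plate, black blades), fixed 95 mm apart in a row along y on a low rail; letters are in any order. Plate 58 (x) by 60 (y) by 5 mm with three upright blades along x, 40 long, 3 thick, 14 mm high above the plate, at y = -16, 0, 16 mm. Origin: plate's underside centre, 8 mm above the bench; z up. A seated sink's fins stand on the plate, 5 mm above the origin, with 5 mm play.
- comb_c: One of four alike combs (grey plate, black blades), fixed 95 mm apart in a row along y on a low rail; letters are in any order. Plate 58 (x) by 60 (y) by 5 mm with three upright blades along x, 40 long, 3 thick, 14 mm high above the plate, at y = -16, 0, 16 mm. Origin: plate's underside centre, 8 mm above the bench; z up. A seated sink's fins stand on the plate, 5 mm above the origin, with 5 mm play.
- comb_d: One of four alike combs (grey plate, black blades), fixed 95 mm apart in a row along y on a low rail; letters are in any order. Plate 58 (x) by 60 (y) by 5 mm with three upright blades along x, 40 long, 3 thick, 14 mm high above the plate, at y = -16, 0, 16 mm. Origin: plate's underside centre, 8 mm above the bench; z up. A seated sink's fins stand on the plate, 5 mm above the origin, with 5 mm play.
- bookend: Black steel bookend, fixed, in line with the row at its left or right end, 95 mm from the nearest comb's centre: upright plate 70 (x) by 5 mm (y), 84 mm high, on a foot 70 by 50 mm. Origin: underside centre, on the bench; z up. A loose grey jar, no part of the job, stands at the row's other end.

How it is judged:
By the outcome, as a careful person would: the job done as asked, in the order asked, and still so for the second after the job is handed in, with the robot touching nothing.
It also fails if it takes over 91 s, if anything falls off the work surface, if the arm or the gripper's body presses on something with over 40 N, if the wrist force passes 120 N, or if a joint passes its speed limit or range.

ROBOT

A 6-joint arm with a two-finger parallel gripper is mounted at the origin on the work surface. World frame = base frame: x ahead of the robot, y to its left, z up, the work surface at z = 0. Lengths are in m, angles in rad, forces in N, time in s.
With the tool pointing down it reaches from about 0.425 to 0.95 m from the base axis. Payload 14.7 kg.
Tool frame: the origin (TCP) lies between the finger pads; the fingertips stand r.tips_ahead ahead of it and the grasp point (between the pads) lies 2 mm behind it (r.tips_ahead is the distance from the TCP to the fingertips, in m); z points along the fingers, y is the line along which they close (so a half turn about z gives the same grasp; the last joint's range is limited). The gripper opens to 85 mm and grips with 20 to 120 N. Pads are 22 mm wide; open, the fingers measure 114 mm over their backs; the gripper's body (76 mm by 85 mm) begins 54 mm behind the grasp point. The pads swing forward as they close: fully open they stand 13 mm farther back than shut.
Start: joints at [1.299, 0.48, 1.596, -0, 1.065, -0.047], TCP at [0.145, 0.634, 0.222] pointing down, gripper open.
Joint ranges: [-2.75, 2.75], [-0.82, 2.05], [0.23, 2.67], [-1.56, 4.7], [0.09, 2.69], [-2.92, 2.92]. Speed limits (rad/s): [1.89, 1.89, 2.39, 3.01, 3.01, 3.01].

INTERFACE

Orientations are given as a unit quaternion [w, x, y, z].
In Python, from rig import r gives the robot as it stands.
- The arm moves only by the shell command python3 -m creep 'ROWS'. ROWS is JSON, a list of rows, each a list of 5 numbers: the closure, from -1 (fully open) to 1 (shut), so that 0 is half open, then the shift along the tool's x, y, z in mm, then the turn about the tool's z in degrees. In form: [[fingers, tx, ty, tz, spin], ...]. A call has 1 to 5 rows; each row shifts and turns the commanded pose from where the row before left it, along the tool's axes as they then stand; what a row does not reach is not made up. A row lasts 1/8 s, in which the tool goes at most 62.5 mm and 10.7 degrees, less where a joint would pass 70% of its speed; a pose out of reach is approached as far as the arm can. A call with a gripper value outside its range is refused whole. The fingers move at their own pace and stop on an object; the grip force is fixed at half the most. Time passes only in rows, so rows that do not move let the fingers close. It gives the time, the measured TCP pose, the force, the opening and the grip force at its end, in the units of the state.
- r.sense(): the state, without advancing time (a new reading comes with each control period).
- r.read_camera(name): name is "scene" or "top" or "wrist"; returns the picture (384x512x3 uint8, red, green, blue); there is no depth.
- r.calibration(name): a dict with "mtx" (3x3 intrinsics, pixels), "rvec" (rotation vector, rad) and "tvec" (3), from world to camera coordinates, as OpenCV has them; the wrist camera has in their place "hand_eye" (4x4, takes a point from camera to tool coordinates, whose origin is the TCP and whose axes are the flange's). Camera axes: x right, y down, z forward; pixel columns grow to the right and rows downward; lengths in m; the calibration is good to about 2 mm. A picture is of the moment at which its call begins: read the wrist's pose just before it. calibration takes no time and is no camera call.
- r.sign_off(): hands the job in; it is judged then, once.
The state is a dict: "time_s": time; "q": joint angles; "joint_vel": joint speeds; "joint_torque": joint torques, N m; "position": TCP position; "ee_rot": TCP orientation; "wrist_force": force on the tool from outside, world axes, zero at the start; "moment": the same for the moment, N m; "finger_gap": finger opening in m; "gripper_force": force on a finger pad.
Only numpy, scipy, OpenCV 4.12 (cv2) and the standard library are available. Lean on these libraries where they do the work, as an engineer would, in place of code of your own. Each camera call takes 0.05 s, during which the arm holds its last target. There are 200 camera calls.

## Working session

There is one attempt and no reset: what is moved stays moved. The work goes in short steps, Python scripts to look and compute and a shell command to move; the robot and the scene stay as the last step left them, time stands still between calls to the robot, and variables do not carry over. Pictures are saved under pics/ and viewed, at most 14 in all, crops included, and the job is handed in when it is done.

```bash
mkdir -p pics; ls; python3 - <<'E'
from rig import r
import cv2
for n in("scene","top"):
    im=r.read_camera(n); cv2.imwrite(f"pics/{n}0.png",im[:,:,::-1])
    print(n,r.calibration(n))
print(r.calibration("wrist")); print(r.sense(), r.tips_ahead)
E
```

```text
pics
scene {'mtx': array([[395.04133997,   0.        , 253.68259619],
       [  0.        , 395.04133997, 194.31613388],
       [  0.        ,   0.        ,   1.        ]]), 'rvec': array([ 2.31554233,  1.28220809, -0.36405741]), 'tvec': array([-0.32171859, -0.39531562,  1.10241873])}
top {'mtx': array([[350.93095184,   0.        , 254.84792375],
       [  0.        , 350.93095184, 192.91807774],
       [  0.        ,   0.        ,   1.        ]]), 'rvec': array([ 2.14974414, -2.2075484 ,  0.02335656]), 'tvec': array([0.05285253, 0.59459824, 0.75008671])}
{'mtx': array([[307.21503086,   0.        , 256.06524789],
       [  0.        , 307.21503086, 189.92445406],
       [  0.        ,   0.        ,   1.        ]]), 'hand_eye': array([[-5.60087444e-04, -9.65402530e-01, -2.60763572e-01,
         6.59549368e-02],
       [ 9.99999829e-01, -5.84747873e-04,  1.69875249e-05,
         1.17315360e-03],
       [-1.68880744e-04, -2.60763518e-01,  9.65402693e-01,
        -1.50642912e-01],
       [ 0.00000000e+00,  0.00000000e+00,  0.00000000e+00,
         1.00000000e+00]])}
{'time_s': 0.1, 'q': array([ 1.29939778e+00,  4.80797913e-01,  1.59677329e+00,  1.59859601e-05,
        1.06509881e+00, -4.65893430e-02]), 'joint_vel': array([-0.00027605,  0.00062488, -0.0030188 , -0.00013728, -0.0001102 ,
        0.00100091]), 'joint_torque': array([ 1.34902944e-03, -9.52262878e+01, -4.31035852e+01,  6.37458768e-06,
        5.42178386e-03,  4.39861344e-05]), 'position': array([0.14476973, 0.63330587, 0.22163189]), 'ee_rot': array([-9.21891573e-05,  1.12171885e-01,  9.93688673e-01, -5.30781349e-04]), 'wrist_force': array([ 0.42268638, -0.72628515,  0.60934006]), 'moment': array([0.03386111, 0.03159137, 0.03323812]), 'gripper_force': 0.0, 'finger_gap': 0.08513015235418686} 0.017
```

View pics/top0.png

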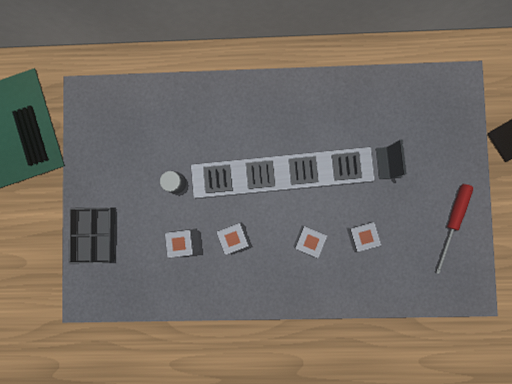

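View pics/scene0.png

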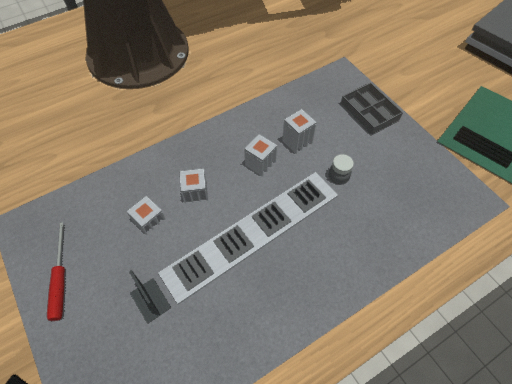

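The top view shows the sinks in a row near v≈240 (u≈179, 233, 312, 366). The combs are at u≈218, 260, 303 and 347, the bookend is at the right end (u≈392), and the jar is at the left. In the scene view the sinks get shorter from the jar side to the bookend side. Next I'll measure all of them.

```bash
cat > h.py <<'E'
from rig import r
import cv2, numpy as np
from scipy.spatial.transform import Rotation as R
def cam(n):
    c=r.calibration(n); K=c["mtx"]
    if n=="wrist":
        s=r.sense(); q=s["ee_rot"]; T=np.eye(4); T[:3,:3]=R.from_quat(np.r_[q[1:],q[0]]).as_matrix(); T[:3,3]=s["position"]
        T=T@c["hand_eye"]; return K,T[:3,:3],T[:3,3]
    M=cv2.Rodrigues(c["rvec"])[0]; return K,M.T,-M.T@c["tvec"]
def ray(C,uv):
    K,Rw,o=C; d=Rw@np.linalg.solve(K,np.r_[uv,1.]); return o,d/np.linalg.norm(d)
def plane(C,uv,z):
    o,d=ray(C,uv); return o+d*(z-o[2])/d[2]
def tri(C1,a,C2,b):
    o,d=ray(C1,a);p,e=ray(C2,b); st=np.linalg.lstsq(np.c_[d,-e],p-o,rcond=None)[0]
    x,y=o+d*st[0],p+e*st[1]; return (x+y)/2,np.linalg.norm(x-y)
def copper(im):
    h=cv2.cvtColor(im,cv2.COLOR_RGB2HSV)
    m=((h[...,0]<14)&(h[...,1]>110)&(h[...,2]>110)).astype(np.uint8)
    return m
def blobs(m,lo,hi):
    cs,_=cv2.findContours(m,cv2.RETR_EXTERNAL,cv2.CHAIN_APPROX_NONE); return [c for c in cs if lo<cv2.contourArea(c)<hi]
def cen(c):
    m=cv2.moments(c); return np.array([m["m10"],m["m01"]])/m["m00"]
def yawq(C,c,z):
    # square yaw mod 90 from contour projected onto plane z
    P=np.array([plane(C,p,z)[:2] for p in c.reshape(-1,2)],np.float32)
    rc=cv2.minAreaRect(P*1000); return (rc[2]+45)%90-45, rc
E
python3 - <<'E'
from h import *
np.set_printoptions(precision=4,suppress=True)
for n in ("top","scene"):
    im=cv2.imread(f"pics/{n}0.png")[:,:,::-1].copy(); C=cam(n); print(n,"cam",C[2])
    for c in blobs(copper(im),40,400):
        print("cu",cen(c),cv2.contourArea(c),plane(C,cen(c),.05)[:2],round(yawq(C,c,.05)[0],1))
    h=cv2.cvtColor(im,cv2.COLOR_RGB2HSV)
    w=((h[...,2]>125)&(h[...,1]<50)).astype(np.uint8)
    for c in blobs(w,150,20000):
        print("wh",cen(c),cv2.contourArea(c),cv2.minAreaRect(c))
    dk=(h[...,2]<62).astype(np.uint8)
    for c in blobs(dk,25,600):
        print("dk",cen(c),cv2.contourArea(c),plane(C,cen(c),.027)[:2])
E
```

```text
top cam [0.5547 0.0132 0.7818]
cu [178.3822 243.5319] 112.5 [0.4926 0.1984] 5.0
cu [311.1273 241.9182] 110.0 [ 0.4896 -0.0775] -24.5
cu [232.0696 238.563 ] 112.5 [0.5003 0.0858] 19.1
cu [365.7877 236.7075] 106.0 [ 0.4977 -0.1896] 14.6
cu [461.5421 206.3371] 358.5 [ 0.5549 -0.3862] -22.4
wh [178.0412 243.5032] 582.0 ((178.1219482421875, 243.59756469726562), (25.509685516357422, 24.847095489501953), 83.6598129272461)
wh [311.0402 241.6975] 572.5 ((310.99407958984375, 241.91419982910156), (25.4615421295166, 24.76923370361328), 22.61986541748047)
wh [231.8867 238.566 ] 581.0 ((232.00515747070312, 238.6134033203125), (25.12853240966797, 25.272123336791992), 68.96248626708984)
wh [365.655  236.6463] 572.0 ((365.75469970703125, 236.6414794921875), (24.724897384643555, 25.27433967590332), 74.05460357666016)
wh [169.3766 180.6661] 292.5 ((169.5, 180.5), (19.0, 19.0), 90.0)
wh [282.2015 172.0924] 5942.5 ((282.20526123046875, 172.29360961914062), (34.34514236450195, 181.99021911621094), 84.4006576538086)
dk [ 94.3686 219.7993] 137.0 [0.5462 0.3879]
dk [181.3692 185.1521] 97.5 [0.6165 0.1959]
dk
[... 1828 characters left out ...]
958 241.151 ] 32.0 [ 0.6461 -0.0717]
dk [239.5    236.8649] 37.0 [ 0.6451 -0.056 ]
dk [264.9  220.45] 40.0 [0.6412 0.0062]
dk [271.1147 216.4337] 46.5 [0.6402 0.0219]
dk [277.4638 212.5326] 46.0 [0.6395 0.0378]
dk [300.6667 196.712 ] 51.5 [0.6341 0.0998]
dk [306.8249 193.2256] 49.5 [0.634  0.1157]
dk [312.2783 189.0939] 51.5 [0.6318 0.1315]
dk [334.3367 176.8165] 99.0 [0.632  0.1902]
dk [374.4391 113.713 ] 115.0 [0.5396 0.3831]
dk [363.3298 117.6927] 333.5 [0.5351 0.3525]
dk [357.9039  97.9651] 114.5 [0.4785 0.3829]
dk [381.6175  99.1311] 244.0 [0.5125 0.4295]
dk [488.7991  58.1296] 297.0 [0.5511 0.767 ]
dk [492.4232  41.1242] 499.0 [0.5095 0.8291]
dk [70.5931  3.8995] 68.0 [-0.2748 -0.0915]
```

```bash
python3 - <<'E'
from h import *
np.set_printoptions(precision=4,suppress=True)
im=cv2.imread("pics/scene0.png")
g=np.hstack([cv2.resize(im[v-32:v+32,u-25:u+25],None,fx=4,fy=4,interpolation=3) for u,v in((299,130),(261,153),(193,185),(145,215))])
cv2.imwrite("pics/crop1.png",g)
A,B=cam("top"),cam("scene")
for n,a,b in(("Z",(178.38,243.53),(300,120)),("Y",(232.07,238.56),(260.47,146.04)),("X",(311.13,241.92),(192.11,178.83)),("W",(365.79,236.71),(143.82,210.11))): print(n,*tri(A,a,B,b))
# combs: dark blobs inside rack in top view
t=cv2.imread("pics/top0.png"); gr=cv2.cvtColor(t,cv2.COLOR_BGR2GRAY)
for u,v in((218,179),(260,174),(303,170),(347,166)):
    m=np.zeros_like(gr); s=np.s_[v-16:v+17,u-18:u+19]; m[s]=(gr[s]<75)
    ys,xs=np.nonzero(m); 
    print("comb",len(xs),plane(A,(xs.mean(),ys.mean()),.02)[:2])
t2=cv2.resize(t[130:270,150:420],None,fx=2.9,fy=2.9,interpolation=3); cv2.imwrite("pics/crop2.png",t2)
E
```

```text
Z [0.4948 0.1914 0.0771] 0.00026089217562002697
Y [0.5013 0.0843 0.0649] 0.0002144289152344815
X [ 0.4899 -0.077   0.0528] 0.00038185592046418123
W [ 0.497  -0.1921  0.0403] 0.00042951218563466785
comb 181 [0.6277 0.1174]
comb 108 [0.6345 0.0245]
comb 129 [ 0.6423 -0.0705]
comb 192 [ 0.6486 -0.1655]
```

View pics/crop1.png

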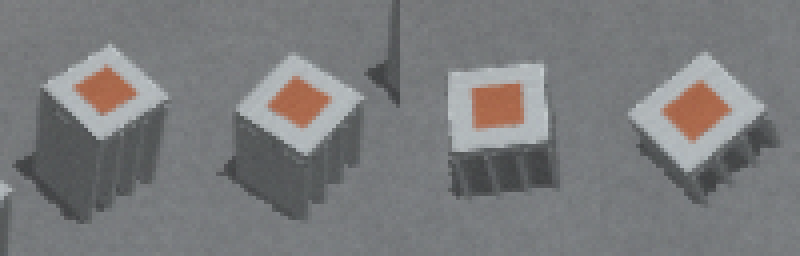

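View pics/crop2.png

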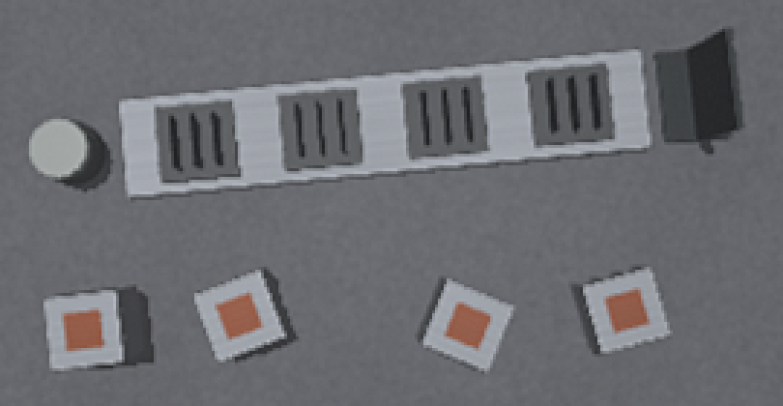

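The crops show slotted (fin-end) faces pointing roughly +x on all four sinks. Triangulated heights are 77, 65, 53 and 40 mm, so the order from +y to -y is Z, Y, X, W. I'll pick Z first.

```bash
cat > go.py <<'E'
import sys; from h import *
x,y,z,w=map(float,sys.argv[1:5]); s=r.sense(); q=s["ee_rot"]; M=R.from_quat(np.r_[q[1:],q[0]]).as_matrix()
d=M.T@(np.array([x,y,z])-s["position"])*1000; psi=np.degrees(np.arctan2(-M[0,1],M[1,1]))
print("t",round(s["time_s"],2),"pos",s["position"].round(4),"yaw",round(psi,2),"F",s["wrist_force"].round(1),"gap",round(s["finger_gap"],4),"grip",round(s["gripper_force"],1),"tilt",M[:2,2].round(4))
print("SHIFT tx,ty,tz mm (before spin):",d.round(1)," then spin deg:",round(psi-w,1))
E
python3 go.py 0.4948 0.1914 0.19 5
```

```text
t 0.1 pos [0.1448 0.6333 0.2216] yaw -12.88 F [ 0.4 -0.7  0.6] gap 0.0851 grip 0.0 tilt [-0.0003 -0.001 ]
SHIFT tx,ty,tz mm (before spin): [-439.7 -352.7   32. ]  then spin deg: -17.9
```

```bash
python3 -m creep '[[-1,-44,-35.3,3,0],[-1,-44,-35.3,3,0],[-1,-44,-35.3,3,0],[-1,-44,-35.3,3,0],[-1,-44,-35.3,3,0]]'
python3 -m creep '[[-1,-44,-35.3,3,0],[-1,-44,-35.3,3,0],[-1,-44,-35.3,3,0],[-1,-44,-35.3,3,0],[-1,-44,-35.3,3,0]]'
python3 -m creep '[[-1,0,0,0,-9],[-1,0,0,0,-8.9],[-1,0,0,0,0]]'
python3 go.py 0.4948 0.1914 0.19 5; python3 - <<'E'
from h import *
C=cam("wrist"); im=r.read_camera("wrist"); cv2.imwrite("pics/w1.png",im[:,:,::-1])
for c in blobs(copper(im),300,20000): print(cen(c),cv2.contourArea(c),plane(C,cen(c),.0765),yawq(C,c,.0765))
E
```

```text
time_s: 0.72
position: [0.3208, 0.411, 0.207]
ee_rot: [-0.0, 0.112, 0.994, -0.0]
wrist_force: [0.7, 1.2, 0.4]
finger_gap: 0.0853
gripper_force: 0.0
time_s: 1.35
position: [0.496, 0.1898, 0.192]
ee_rot: [-0.0, 0.112, 0.994, 0.0]
wrist_force: [1.2, 0.8, -0.2]
finger_gap: 0.0854
gripper_force: 0.0
time_s: 1.72
position: [0.495, 0.1912, 0.192]
ee_rot: [-0.0, -0.043, 0.999, -0.0]
wrist_force: [-0.3, 0.7, 0.4]
finger_gap: 0.0854
gripper_force: 0.0
t 1.73 pos [0.495  0.1912 0.192 ] yaw 4.96 F [-0.3  0.7  0.4] gap 0.0854 grip 0.0 tilt [-0.0005 -0.0002]
SHIFT tx,ty,tz mm (before spin): [0.2 0.2 2. ]  then spin deg: -0.0
[257.46842355 183.20465337] 702.0 [0.49479621 0.19359367 0.0765    ] (4.929544925689697, ((495.2090759277344, 193.66616821289062), (24.81233024597168, 24.364038467407227), 4.929544925689697))
[141.83461736 177.26348228] 649.0 [0.49820764 0.09087997 0.0765    ] (19.1179141998291, ((498.3022155761719, 90.76858520507812), (23.871501922607422, 23.81611442565918), 19.1179141998291))
```

View pics/w1.png

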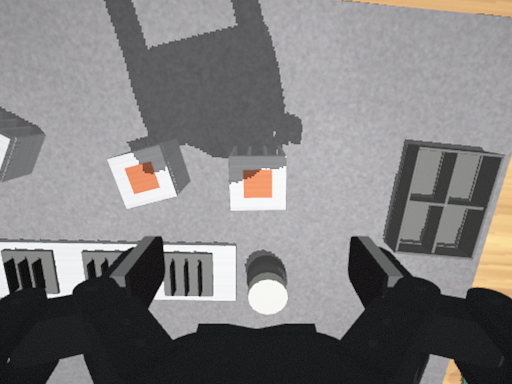

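Z's copper square is at (257,183). It agrees with the first estimate to 2 mm and the yaw is 4.9°. Descending to grip.

```bash
python3 -m creep '[[-1,0,1.2,46,0],[-1,0,0,46,0],[-1,0,0,46,0],[-1,0,0,0,0],[1,0,0,0,0]]'
python3 -m creep '[[1,0,0,0,0],[1,0,0,0,0],[1,0,0,0,0],[1,0,0,0,0],[1,0,0,0,0]]'
python3 go.py 0.495 0.192 0.19 3.8
```

```text
time_s: 2.4
position: [0.4956, 0.193, 0.0554]
ee_rot: [0.0, -0.043, 0.999, 0.0]
wrist_force: [-0.1, 0.4, 0.1]
finger_gap: 0.0697
gripper_force: 0.0
time_s: 3.02
position: [0.4963, 0.193, 0.0564]
ee_rot: [0.002, -0.044, 0.999, 0.0]
wrist_force: [-1.1, -1.8, 13.4]
finger_gap: 0.0492
gripper_force: 60.0
t 3.02 pos [0.4963 0.193  0.0564] yaw 5.0 F [-1.1 -1.8 13.4] gap 0.0492 grip 60.0 tilt [0.0033 0.001 ]
SHIFT tx,ty,tz mm (before spin): [   1.    -0.8 -133.6]  then spin deg: 1.2
```

```bash
python3 -m creep '[[1,0,0,-10,0],[1,0,0,-40,0],[1,0,0,-60,0],[1,0,0,-60,0],[1,0,0,-20,1.2]]'
python3 go.py 0.73 -0.10 0.25 3.8
```

```text
time_s: 3.65
position: [0.4964, 0.1931, 0.2494]
ee_rot: [0.003, -0.033, 0.999, 0.001]
wrist_force: [-0.2, 0.1, -2.1]
finger_gap: 0.0488
gripper_force: 63.1
t 3.65 pos [0.4964 0.1931 0.2494] yaw 3.79 F [-0.2  0.1 -2.1] gap 0.0488 grip 63.1 tilt [0.0064 0.0021]
SHIFT tx,ty,tz mm (before spin): [-2.137e+02 -3.079e+02  3.000e-01]  then spin deg: -0.0
```

```bash
python3 -m creep '[[1,-26.7,-38.5,0,0],[1,-26.7,-38.5,0,0],[1,-26.7,-38.5,0,0],[1,-26.7,-38.5,0,0],[1,-26.7,-38.5,0,0]]'
python3 -m creep '[[1,-26.7,-38.5,0,0],[1,-26.7,-38.5,0,0],[1,-26.7,-38.5,0,0],[1,0,0,0,0],[1,0,0,0,0]]'
python3 - <<'E'
from h import *
np.set_printoptions(precision=4,suppress=True)
C=cam("wrist"); im=r.read_camera("wrist"); cv2.imwrite("pics/w2.png",im[:,:,::-1])
h=cv2.cvtColor(im,cv2.COLOR_RGB2HSV)
for c in blobs((h[...,2]<60).astype(np.uint8),60,6000): print(cen(c).round(1),cv2.contourArea(c),plane(C,cen(c),.02)[:2])
for c in blobs(copper(im),300,20000): print("cu",cen(c),cv2.contourArea(c))
E
python3 go.py 0.65 -.165 .25 3.8
```

```text
time_s: 4.28
position: [0.6418, 0.0082, 0.2457]
ee_rot: [0.001, -0.033, 0.999, -0.0]
wrist_force: [0.0, 1.1, -0.9]
finger_gap: 0.0494
gripper_force: 63.0
time_s: 4.9
position: [0.7282, -0.1003, 0.2449]
ee_rot: [0.0, -0.033, 0.999, 0.0]
wrist_force: [-0.3, 0.1, -0.9]
finger_gap: 0.0488
gripper_force: 63.0
[505.8  95.3] 112.5 [0.6305 0.1871]
[300.3  92.3] 72.0 [ 0.6429 -0.053 ]
[462.8  92.1] 252.5 [0.6302 0.1361]
[449.2  92.1] 232.0 [0.6313 0.1202]
[435.5  92. ] 221.5 [0.6322 0.1042]
[381.6  92.1] 157.0 [0.6364 0.0416]
[367.9  92.2] 141.0 [0.6376 0.0256]
[354.2  92.2] 126.5 [0.6387 0.0097]
[219.4  93.5] 81.5 [ 0.6504 -0.1472]
[205.7  92.6] 98.0 [ 0.6504 -0.1632]
[191.9  92.3] 109.5 [ 0.6512 -0.1792]
[115.   91.2] 1890.0 [ 0.6558 -0.2685]
cu [256.0625 249.0868] 2596.5
t 4.95 pos [ 0.7281 -0.0998  0.245 ] yaw 3.83 F [-0.3 -0.  -1.1] gap 0.0491 grip 63.0 tilt [0.0001 0.0002]
SHIFT tx,ty,tz mm (before spin): [ 82.3 -59.9  -5.1]  then spin deg: 0.0
```

View pics/w2.png

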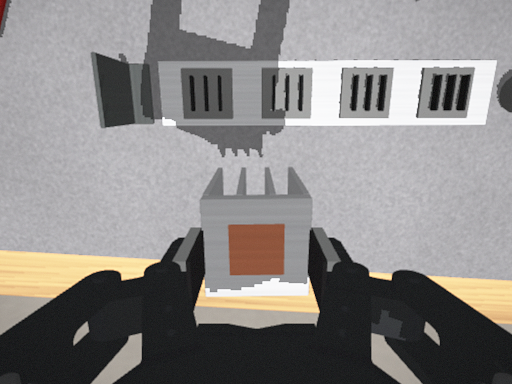

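Four combs show at v≈92 (u≈206, 288, 368, 449), and the held sink's copper is at (256,249). Its centre is 2 mm toward the base from the TCP. The combs are at (.651,-.164), (.644,-.070), (.6375,.0245) and (.631,.119), with the rack at yaw 3.9°.

```bash
python3 go.py 0.6525 -.164 .1 3.9; python3 -m creep '[[1,40,-29.5,0,0],[1,39.5,-29.5,0,0],[1,0,0,50,0],[1,0,0,50,0],[1,0,0,40,0]]'
python3 -m creep '[[1,0,0,0,0],[1,0,0,0,0]]'; python3 go.py 0.6525 -.164 .0694 3.9
```

```text
t 4.95 pos [ 0.7281 -0.0998  0.245 ] yaw 3.83 F [-0.3 -0.  -1.1] gap 0.0491 grip 63.0 tilt [0.0001 0.0002]
SHIFT tx,ty,tz mm (before spin): [ 79.7 -59.1 144.9]  then spin deg: -0.1
time_s: 5.58
position: [0.6524, -0.1635, 0.1034]
ee_rot: [-0.0, -0.034, 0.999, 0.0]
wrist_force: [-0.6, -0.5, -1.7]
finger_gap: 0.0492
gripper_force: 63.1
time_s: 5.82
position: [0.6541, -0.1643, 0.1062]
ee_rot: [0.001, -0.034, 0.999, -0.0]
wrist_force: [-0.3, -0.1, -1.0]
finger_gap: 0.0489
gripper_force: 63.1
t 5.83 pos [ 0.6541 -0.1643  0.1062] yaw 3.86 F [-0.3 -0.1 -1. ] gap 0.0489 grip 63.1 tilt [ 0.0018 -0.0005]
SHIFT tx,ty,tz mm (before spin): [ 1.7  0.4 36.8]  then spin deg: -0.0
```

```bash
python3 -m creep '[[1,1.3,0.3,10,0],[1,0,0,10,0],[1,0,0,7,0],[1,0,0,4,0],[1,0,0,0,0]]'
python3 -m creep '[[1,0,0,2,0],[1,0,0,0,0]]';python3 go.py 0.6525 -.164 .0694 3.9
```

```text
time_s: 6.45
position: [0.6518, -0.1644, 0.0728]
ee_rot: [-0.0, -0.033, 0.999, 0.0]
wrist_force: [-0.3, 0.6, -1.8]
finger_gap: 0.0486
gripper_force: 63.1
time_s: 6.7
position: [0.652, -0.1644, 0.0712]
ee_rot: [0.0, -0.033, 0.999, -0.0]
wrist_force: [0.8, -0.1, -1.6]
finger_gap: 0.0489
gripper_force: 63.1
t 6.7 pos [ 0.652  -0.1644  0.0712] yaw 3.82 F [ 0.8 -0.1 -1.6] gap 0.0489 grip 63.1 tilt [ 0.0001 -0.    ]
SHIFT tx,ty,tz mm (before spin): [-0.6  0.4  1.8]  then spin deg: -0.1
```

```bash
python3 -m creep '[[1,0,0,1,0],[1,0,0,1,0],[1,0,0,0,0]]'; python3 -m creep '[[1,0,0,1,0],[1,0,0,0,0]]'
```

```text
time_s: 7.08
position: [0.6521, -0.1645, 0.0696]
ee_rot: [0.0, -0.033, 0.999, -0.0]
wrist_force: [-0.6, -0.2, 4.6]
finger_gap: 0.0492
gripper_force: 63.7
time_s: 7.32
position: [0.6524, -0.1646, 0.0695]
ee_rot: [0.001, -0.033, 0.999, -0.0]
wrist_force: [-4.8, -0.4, 16.5]
finger_gap: 0.0491
gripper_force: 65.1
```

Contact came at z=0.0695, the expected seated height. Releasing and rising.

```bash
python3 -m creep '[[1,0,0,-0.8,0],[-1,0,0,0,0],[-1,0,0,0,0],[-1,0,0,0,0],[-1,0,0,0,0]]'; python3 -m creep '[[-1,0,0,-30,0],[-1,0,0,-60,0],[-1,0,0,-60,0],[-1,0,0,0,0]]'; python3 go.py .5013 .086 .19 19.1
```

```text
time_s: 7.95
position: [0.6519, -0.1644, 0.0689]
ee_rot: [-0.0, -0.033, 0.999, 0.0]
wrist_force: [0.3, -0.5, 0.9]
finger_gap: 0.0855
gripper_force: 0.0
time_s: 8.45
position: [0.6546, -0.1652, 0.2245]
ee_rot: [0.004, -0.033, 0.999, -0.001]
wrist_force: [-0.2, -0.4, -0.3]
finger_gap: 0.0852
gripper_force: 0.0
t 8.45 pos [ 0.6546 -0.1652  0.2245] yaw 3.82 F [-0.2 -0.4 -0.3] gap 0.0852 grip 0.0 tilt [ 0.0081 -0.0024]
SHIFT tx,ty,tz mm (before spin): [136.5 260.9  32.7]  then spin deg: -15.3
```

```bash
python3 -m creep '[[-1,26.8,52,6,0],[-1,26.8,52,6,0],[-1,26.8,52,6,0],[-1,26.8,52,6,0],[-1,26.8,52,6,0]]'
python3 -m creep '[[-1,0,0,0,-7.6],[-1,0,0,0,-7.6],[-1,0,0,0,0],[-1,0,0,0,0]]'
python3 - <<'E'
from h import *
C=cam("wrist"); im=r.read_camera("wrist"); cv2.imwrite("pics/w3.png",im[:,:,::-1])
for c in blobs(copper(im),300,20000): print(cen(c),plane(C,cen(c),.064),yawq(C,c,.064)[0])
E
python3 go.py .5005 .086 .0434 19.1
```

```text
time_s: 9.07
position: [0.4995, 0.0874, 0.1884]
ee_rot: [-0.0, -0.033, 0.999, 0.0]
wrist_force: [0.3, 1.5, -0.5]
finger_gap: 0.0857
gripper_force: 0.0
time_s: 9.57
position: [0.5008, 0.086, 0.1888]
ee_rot: [-0.0, -0.164, 0.987, 0.0]
wrist_force: [-0.4, 0.5, 0.6]
finger_gap: 0.0852
gripper_force: 0.0
[254.71855828 181.44734151] [0.50173292 0.08608202 0.064     ] 19.37474822998047
[ 90.54704301 111.15591398] [ 0.48824586 -0.06907602  0.064     ] -24.039932250976562
t 9.62 pos [0.5009 0.0859 0.1888] yaw 18.85 F [-0.3  0.1  0.5] gap 0.0857 grip 0.0 tilt [-0.0003 -0.    ]
SHIFT tx,ty,tz mm (before spin): [  0.3   0.2 145.4]  then spin deg: -0.2
```

```bash
python3 -m creep '[[-1,0.3,-0.5,48,0],[-1,0,0,48,0],[-1,0,0,49,0],[-1,0,0,0,0],[1,0,0,0,0]]'
python3 -m creep '[[1,0,0,0,0],[1,0,0,0,0],[1,0,0,0,0],[1,0,0,0,0],[1,0,0,0,0]]'
python3 go.py .5005 .086 .0434 3.9
python3 -m creep '[[1,0,0,-10,0],[1,0,0,-40,0],[1,0,0,-60,0],[1,0,0,-60,7.6],[1,0,0,-20,7.6]]'
python3 -m creep '[[1,0,0,0,0],[1,0,0,0,0]]'
python3 go.py .73 0.02 .22 3.9
```

```text
time_s: 10.25
position: [0.5015, 0.0855, 0.0452]
ee_rot: [0.0, -0.165, 0.986, -0.0]
wrist_force: [-0.0, 0.9, 0.7]
finger_gap: 0.0696
gripper_force: 0.0
time_s: 10.88
position: [0.5023, 0.0856, 0.0463]
ee_rot: [0.002, -0.165, 0.986, -0.0]
wrist_force: [-0.8, -3.0, 13.1]
finger_gap: 0.049
gripper_force: 59.5
t 10.88 pos [0.5023 0.0856 0.0463] yaw 19.01 F [-0.8 -3.  13.1] gap 0.049 grip 59.5 tilt [0.0038 0.0003]
SHIFT tx,ty,tz mm (before spin): [1.6 1.  2.8]  then spin deg: 15.1
time_s: 11.5
position: [0.5023, 0.0858, 0.2392]
ee_rot: [0.003, -0.031, 1.0, 0.0]
wrist_force: [-0.5, 0.1, -2.2]
finger_gap: 0.0486
gripper_force: 62.7
time_s: 11.75
position: [0.5002, 0.0855, 0.2336]
ee_rot: [-0.0, -0.035, 0.999, -0.0]
wrist_force: [1.6, 0.4, -1.7]
finger_gap: 0.0487
gripper_force: 62.7
t 11.75 pos [0.5002 0.0855 0.2336] yaw 3.98 F [ 1.6  0.4 -1.7] gap 0.0487 grip 62.7 tilt [-0.0006 -0.0001]
SHIFT tx,ty,tz mm (before spin): [-224.7  -81.3   13.5]  then spin deg: 0.1
```

```bash
cat > hand.py <<'E'
import sys; from h import *
zt=float(sys.argv[1]); c=r.calibration("wrist"); im=r.read_camera("wrist"); H=c["hand_eye"]
b=max(blobs(copper(im),300,20000),key=cv2.contourArea); p=plane((c["mtx"],H[:3,:3],H[:3,3]),cen(b),-zt)
print("copper",cen(b),cv2.contourArea(b),"in tool mm",(p*1000).round(1))
E
python3 hand.py .0177; python3 go.py .6455 -.070 .22 3.9
```

```text
copper [255.99412541 247.98033003] 2525.0 in tool mm [  1.3   1.1 -17.7]
t 11.8 pos [0.5    0.0855 0.2332] yaw 3.95 F [ 0.1 -0.3 -1.2] gap 0.0488 grip 62.7 tilt [-0.0015 -0.0002]
SHIFT tx,ty,tz mm (before spin): [-134.4 -165.1   13. ]  then spin deg: 0.1
```

```bash
python3 -m creep '[[1,-33.6,-41.3,3,0],[1,-33.6,-41.3,3,0],[1,-33.6,-41.3,3,0],[1,-33.6,-41.3,3,0],[1,0,0,0,0]]'
python3 -m creep '[[1,0,0,40,0],[1,0,0,50,0],[1,0,0,38,0],[1,0,0,0,0],[1,0,0,0,0]]'
python3 go.py .6453 -.070 .0593 3.9
```

```text
time_s: 12.42
position: [0.6471, -0.0731, 0.2195]
ee_rot: [-0.001, -0.033, 0.999, -0.0]
wrist_force: [0.7, -0.5, -1.0]
finger_gap: 0.0485
gripper_force: 62.7
time_s: 13.05
position: [0.6462, -0.0701, 0.0949]
ee_rot: [0.0, -0.034, 0.999, -0.0]
wrist_force: [0.3, -0.4, -0.6]
finger_gap: 0.0491
gripper_force: 62.7
t 13.05 pos [ 0.6462 -0.0701  0.0949] yaw 3.87 F [ 0.3 -0.4 -0.6] gap 0.0491 grip 62.7 tilt [ 0.0003 -0.    ]
SHIFT tx,ty,tz mm (before spin): [ 0.9  0.1 35.6]  then spin deg: -0.0
```

```bash
python3 -m creep '[[1,0.8,0,10,0],[1,0,0,10,0],[1,0,0,8,0],[1,0,0,4,0],[1,0,0,0,0]]'
python3 -m creep '[[1,0,0,1.5,0],[1,0,0,1,0],[1,0,0,0,0]]';python3 go.py .6453 -.07 .0593 3.9
```

```text
time_s: 13.68
position: [0.6449, -0.0704, 0.0616]
ee_rot: [-0.0, -0.033, 0.999, 0.0]
wrist_force: [0.4, -0.7, -1.2]
finger_gap: 0.0486
gripper_force: 62.7
time_s: 14.05
position: [0.6452, -0.0704, 0.0596]
ee_rot: [0.0, -0.033, 0.999, -0.0]
wrist_force: [0.6, 0.4, -1.8]
finger_gap: 0.0485
gripper_force: 62.8
t 14.05 pos [ 0.6452 -0.0704  0.0596] yaw 3.82 F [ 0.6  0.4 -1.8] gap 0.0485 grip 62.8 tilt [ 0.0002 -0.    ]
SHIFT tx,ty,tz mm (before spin): [-0.2  0.4  0.3]  then spin deg: -0.1
```

```bash
python3 -m creep '[[1,0,0,1,0],[1,0,0,0,0]]'; python3 -m creep '[[1,0,0,0.5,0],[1,0,0,0,0]]'
```

```text
time_s: 14.3
position: [0.6454, -0.0705, 0.0594]
ee_rot: [0.0, -0.033, 0.999, -0.0]
wrist_force: [-4.4, 0.1, 9.8]
finger_gap: 0.0488
gripper_force: 64.0
time_s: 14.55
position: [0.6455, -0.0706, 0.0593]
ee_rot: [0.001, -0.033, 0.999, -0.0]
wrist_force: [-3.6, -0.7, 15.8]
finger_gap: 0.0487
gripper_force: 64.7
```

```bash
python3 -m creep '[[1,0,0,-0.8,0],[-1,0,0,0,0],[-1,0,0,0,0],[-1,0,0,0,0],[-1,0,0,0,0]]'; python3 -m creep '[[-1,0,0,-30,0],[-1,0,0,-60,0],[-1,0,0,-40,0],[-1,0,0,0,0]]' 
python3 -m creep '[[-1,52,1.3,2,0],[-1,52,1.3,2,0],[-1,52,1.3,2,0],[-1,0,0,0,9.4],[-1,0,0,0,9.4]]'
python3 -m creep '[[-1,0,0,0,9.4],[-1,0,0,0,0],[-1,0,0,0,0]]' 
python3 - <<'E'
from h import *
C=cam("wrist"); im=r.read_camera("wrist"); cv2.imwrite("pics/w4.png",im[:,:,::-1])
for c in blobs(copper(im),300,20000): print(cen(c),plane(C,cen(c),.052),yawq(C,c,.052)[0])
E
python3 go.py .4895 -.0775 .0334 -24.2
```

```text
time_s: 15.18
position: [0.6451, -0.0704, 0.0587]
ee_rot: [-0.0, -0.033, 0.999, 0.0]
wrist_force: [1.2, -0.6, 0.5]
finger_gap: 0.0855
gripper_force: 0.0
time_s: 15.68
position: [0.6471, -0.0707, 0.1923]
ee_rot: [0.003, -0.033, 0.999, -0.001]
wrist_force: [-0.5, -0.0, -0.3]
finger_gap: 0.0852
gripper_force: 0.0
time_s: 16.3
position: [0.4881, -0.0769, 0.1821]
ee_rot: [-0.001, 0.133, 0.991, 0.0]
wrist_force: [1.0, 0.0, -0.1]
finger_gap: 0.0852
gripper_force: 0.0
time_s: 16.68
position: [0.4889, -0.0768, 0.1823]
ee_rot: [-0.0, 0.209, 0.978, -0.0]
wrist_force: [0.0, -0.6, 0.1]
finger_gap: 0.0855
gripper_force: 0.0
[327.11604938 323.25008818] [ 0.66444084 -0.07090477  0.052     ] 4.956066131591797
[157.65065177 227.54413408] [ 0.49342352 -0.18330483  0.052     ] 15.704882621765137
[257.13671153 180.6344682 ] [ 0.49028261 -0.07511954  0.052     ] -24.190635681152344
t 16.73 pos [ 0.489  -0.0768  0.1824] yaw -24.19 F [ 0.1  0.  -0.1] gap 0.0854 grip 0.0 tilt [-0.0006  0.0001]
SHIFT tx,ty,tz mm (before spin): [ -0.8  -0.4 149. ]  then spin deg: 0.0
```

```bash
python3 -m creep '[[-1,-0.3,0.3,50,0],[-1,0,0,50,0],[-1,0,0,48,0],[-1,0,0,0,0],[1,0,0,0,0]]'
python3 -m creep '[[1,0,0,0,0],[1,0,0,0,0],[1,0,0,0,0],[1,0,0,0,0],[1,0,0,0,0]]'
python3 go.py .4895 -.077 .0434 3.9
python3 -m creep '[[1,0,0,-10,0],[1,0,0,-40,0],[1,0,0,-60,-9.4],[1,0,0,-60,-9.4],[1,0,0,-10,-9.4]]'
python3 -m creep '[[1,0,0,0,0],[1,0,0,0,0]]'
python3 hand.py .0170; python3 go.py .639 0.0245 .20 3.9
```

```text
time_s: 17.35
position: [0.4902, -0.0769, 0.036]
ee_rot: [0.0, 0.211, 0.978, 0.0]
wrist_force: [-0.5, 0.3, 0.5]
finger_gap: 0.07
gripper_force: 0.0
time_s: 17.98
position: [0.491, -0.0771, 0.0371]
ee_rot: [0.002, 0.211, 0.977, -0.0]
wrist_force: [-3.1, 0.2, 18.7]
finger_gap: 0.0479
gripper_force: 58.7
t 17.98 pos [ 0.491  -0.0771  0.0371] yaw -24.36 F [-3.1  0.2 18.7] gap 0.0479 grip 58.7 tilt [ 0.0036 -0.0009]
SHIFT tx,ty,tz mm (before spin): [ 1.4 -0.5 -6.3]  then spin deg: -28.3
time_s: 18.6
position: [0.4917, -0.0772, 0.2203]
ee_rot: [0.004, -0.036, 0.999, -0.001]
wrist_force: [0.5, 0.5, -1.6]
finger_gap: 0.048
gripper_force: 62.2
time_s: 18.85
position: [0.489, -0.0766, 0.2145]
ee_rot: [-0.0, -0.031, 1.0, 0.0]
wrist_force: [0.1, -0.1, -1.0]
finger_gap: 0.0476
gripper_force: 62.3
copper [256.05274786 245.30668324] 2414.0 in tool mm [  2.3   1.2 -17. ]
t 18.9 pos [ 0.4889 -0.0766  0.2141] yaw 3.64 F [ 0.1 -0.8 -0.9] gap 0.0478 grip 62.3 tilt [-0.0013  0.0003]
SHIFT tx,ty,tz mm (before spin): [-156.2   91.4   14. ]  then spin deg: -0.3
```

```bash
python3 -m creep '[[1,-39,22.8,0,-0.2],[1,-39,22.8,0,0],[1,-39,22.8,0,0],[1,-39,22.8,0,0],[1,0,0,0,0]]'
python3 -m creep '[[1,0,0,40,0],[1,0,0,50,0],[1,0,0,38,0],[1,0,0,0,0],[1,0,0,0,0]]'
python3 go.py .6388 .0243 .0501 3.9
```

```text
time_s: 19.52
position: [0.6405, 0.0269, 0.213]
ee_rot: [-0.001, -0.035, 0.999, 0.0]
wrist_force: [-0.3, -0.0, -1.2]
finger_gap: 0.048
gripper_force: 62.3
time_s: 20.15
position: [0.6392, 0.0248, 0.0877]
ee_rot: [0.0, -0.035, 0.999, -0.0]
wrist_force: [0.2, 1.0, 0.0]
finger_gap: 0.0482
gripper_force: 62.4
t 20.15 pos [0.6392 0.0248 0.0877] yaw 3.97 F [0.2 1.  0. ] gap 0.0482 grip 62.4 tilt [ 0.0004 -0.    ]
SHIFT tx,ty,tz mm (before spin): [ 0.5 -0.5 37.6]  then spin deg: 0.1
```

```bash
python3 -m creep '[[1,0.3,-0.3,12,0],[1,0,0,10,0],[1,0,0,8,0],[1,0,0,4,0],[1,0,0,0,0]]'
python3 -m creep '[[1,0,0,2,0],[1,0,0,1,0],[1,0,0,0,0]]';python3 go.py .6388 .0243 .0501 3.9
```

```text
time_s: 20.78
position: [0.6384, 0.0247, 0.0525]
ee_rot: [-0.0, -0.035, 0.999, 0.0]
wrist_force: [-0.6, 0.5, -1.0]
finger_gap: 0.0475
gripper_force: 62.4
time_s: 21.15
position: [0.6388, 0.0247, 0.0504]
ee_rot: [0.0, -0.035, 0.999, -0.0]
wrist_force: [-1.7, 0.7, 6.0]
finger_gap: 0.0479
gripper_force: 63.6
t 21.15 pos [0.6388 0.0247 0.0504] yaw 4.02 F [-1.7  0.7  6. ] gap 0.0479 grip 63.6 tilt [ 0.0006 -0.    ]
SHIFT tx,ty,tz mm (before spin): [ 0.1 -0.4  0.3]  then spin deg: 0.1
```

```bash
python3 -m creep '[[1,0,0,0.5,0],[1,0,0,-0.6,0],[-1,0,0,0,0],[-1,0,0,0,0],[-1,0,0,0,0]]'; python3 -m creep '[[-1,0,0,0,0],[-1,0,0,-30,0],[-1,0,0,-60,0],[-1,0,0,-50,0],[-1,0,0,0,0]]' 
python3 -m creep '[[-1,31.2,-41.3,0,0],[-1,31.2,-41.3,0,0],[-1,31.2,-41.3,0,0],[-1,31.2,-41.3,0,0],[-1,31.2,-41.3,0,0]]'
python3 -m creep '[[-1,0,0,10,-5.4],[-1,0,0,10,-5.4],[-1,0,0,0,0],[-1,0,0,0,0]]' 
python3 - <<'E'
from h import *
C=cam("wrist"); im=r.read_camera("wrist"); cv2.imwrite("pics/w5.png",im[:,:,::-1])
for c in blobs(copper(im),300,20000): print(cen(c),plane(C,cen(c),.040),yawq(C,c,.040)[0])
E
python3 go.py .4965 -.1918 .0234 14.8
```

```text
time_s: 21.78
position: [0.6386, 0.0247, 0.0498]
ee_rot: [-0.0, -0.035, 0.999, 0.0]
wrist_force: [-0.0, 0.4, 0.1]
finger_gap: 0.0858
gripper_force: 0.0
time_s: 22.4
position: [0.6411, 0.0247, 0.1943]
ee_rot: [0.004, -0.035, 0.999, -0.0]
wrist_force: [1.1, 0.0, -0.6]
finger_gap: 0.0851
gripper_force: 0.0
time_s: 23.02
position: [0.4961, -0.1933, 0.1892]
ee_rot: [-0.0, -0.035, 0.999, 0.0]
wrist_force: [1.2, -0.4, 0.0]
finger_gap: 0.0853
gripper_force: 0.0
time_s: 23.52
position: [0.4975, -0.1921, 0.1698]
ee_rot: [-0.0, -0.128, 0.992, 0.0]
wrist_force: [0.1, -0.6, 0.8]
finger_gap: 0.0852
gripper_force: 0.0
[256.29513889 179.61805556] [ 0.4974596  -0.19073298  0.04      ] 14.680185317993164
[ 42.45051751 177.52459946] [ 0.54621287 -0.38477091  0.04      ] -21.963706970214844
t 23.57 pos [ 0.4976 -0.1921  0.17  ] yaw 14.73 F [ 0.8 -0.5  0.8] gap 0.085 grip 0.0 tilt [ 0. -0.]
SHIFT tx,ty,tz mm (before spin): [  1.    0.6 146.6]  then spin deg: -0.1
```

```bash
python3 -m creep '[[-1,1,0.5,50,0],[-1,0,0,50,0],[-1,0,0,44,0],[-1,0,0,0,0],[1,0,0,0,0]]'
python3 -m creep '[[1,0,0,0,0],[1,0,0,0,0],[1,0,0,0,0],[1,0,0,0,0],[1,0,0,0,0]]'
python3 go.py .4965 -.1918 .0434 3.9
python3 -m creep '[[1,0,0,-10,0],[1,0,0,-40,0],[1,0,0,-60,5.4],[1,0,0,-60,5.4],[1,0,0,-10,0]]'
python3 -m creep '[[1,0,0,0,0],[1,0,0,0,0]]'
python3 hand.py .0120; python3 go.py .6325 0.119 .20 3.9
```

```text
time_s: 24.2
position: [0.4972, -0.1922, 0.0272]
ee_rot: [0.0, -0.129, 0.992, -0.0]
wrist_force: [0.4, -0.3, 0.1]
finger_gap: 0.0696
gripper_force: 0.0
time_s: 24.82
position: [0.4998, -0.193, 0.0307]
ee_rot: [0.004, -0.129, 0.992, -0.002]
wrist_force: [-4.6, 8.9, 67.1]
finger_gap: 0.0007
gripper_force: 33.2
t 24.82 pos [ 0.4998 -0.193   0.0307] yaw 14.81 F [-4.6  8.9 67.1] gap 0.0007 grip 33.2 tilt [ 0.0075 -0.003 ]
SHIFT tx,ty,tz mm (before spin): [  2.8   2.  -12.7]  then spin deg: 10.9
time_s: 25.45
position: [0.4985, -0.1929, 0.2114]
ee_rot: [0.004, -0.034, 0.999, -0.002]
wrist_force: [0.2, 0.3, 0.1]
finger_gap: -0.0004
gripper_force: 0.0
time_s: 25.7
position: [0.4956, -0.1917, 0.2049]
ee_rot: [-0.001, -0.035, 0.999, 0.0]
wrist_force: [0.0, 0.5, -0.4]
finger_gap: 0.0001
gripper_force: 0.0
copper [ 73.00692137 204.98431155] 1806.0 in tool mm [ 20.8 -85.5 -12. ]
t 25.75 pos [ 0.4956 -0.1916  0.2047] yaw 4.04 F [ 0.1  0.3 -0.5] gap -0.0001 grip 0.0 tilt [-0.002   0.0009]
SHIFT tx,ty,tz mm (before spin): [-158.4  300.2    4.7]  then spin deg: 0.1
```

The fingers slipped off W because the pads were too shallow. Looking at where it ended up.

```bash
python3 -m creep '[[-1,0,0,0,0],[-1,0,0,0,0],[-1,0,0,0,0],[-1,0,0,0,0],[-1,0,0,0,0]]' | head -2
python3 - <<'E'
from h import *
C=cam("wrist"); im=r.read_camera("wrist"); cv2.imwrite("pics/w6.png",im[:,:,::-1])
for c in blobs(copper(im),300,20000): print(cen(c),cv2.contourArea(c),plane(C,cen(c),.040),yawq(C,c,.040))
E
python3 go.py .4965 -.1918 .021 14.8
```

```text
time_s: 26.38
position: [0.4964, -0.192, 0.2059]
[ 73.35451895 205.16501458] 1715.0 [ 0.54699898 -0.38552564  0.04      ] (-21.800933837890625, ((548.577880859375, -385.9484558105469), (24.57016944885254, 96.85185241699219), 68.19906616210938))
[254.23404981 173.70794951] 488.5 [ 0.49869596 -0.19265333  0.04      ] (13.745368003845215, ((498.8410949707031, -192.7535858154297), (24.55209732055664, 24.576921463012695), 13.745368003845215))
t 26.43 pos [ 0.4964 -0.192   0.2059] yaw 4.02 F [-0.1 -0.6 -0.1] gap 0.0856 grip 0.0 tilt [ 0.0001 -0.    ]
SHIFT tx,ty,tz mm (before spin): [-1.000e-01  2.000e-01  1.849e+02]  then spin deg: -10.8
```

View pics/w6.png

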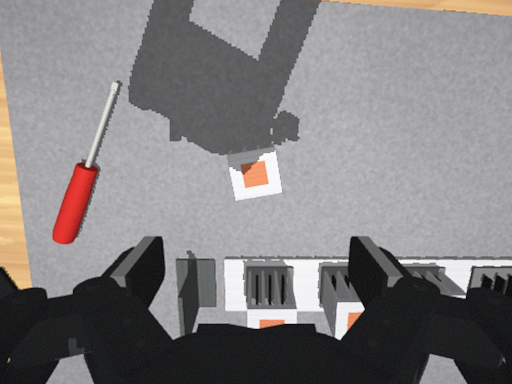

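W is still upright at (.498,-.193), yaw 14°, so I'll retry deeper.

```bash
python3 -m creep '[[-1,-1.3,-1.3,50,-5],[-1,0,0,50,-5],[-1,0,0,50,0],[-1,0,0,30,0],[-1,0,0,0,0]]'
python3 -m creep '[[-1,0,0,0,0]]' ; python3 go.py .4978 -.1933 .019 14
```

```text
time_s: 27.05
position: [0.4964, -0.1926, 0.0242]
ee_rot: [-0.002, -0.122, 0.993, 0.001]
wrist_force: [0.2, 0.8, 0.7]
finger_gap: 0.0853
gripper_force: 0.0
time_s: 27.18
position: [0.4984, -0.1935, 0.0269]
ee_rot: [0.0, -0.122, 0.993, -0.0]
wrist_force: [-0.2, -0.9, 0.5]
finger_gap: 0.0854
gripper_force: 0.0
t 27.18 pos [ 0.4984 -0.1935  0.0269] yaw 14.02 F [-0.2 -0.9  0.5] gap 0.0854 grip 0.0 tilt [ 0.0009 -0.0004]
SHIFT tx,ty,tz mm (before spin): [0.5 0.3 7.9]  then spin deg: 0.0
```

```bash
python3 -m creep '[[-1,0.3,0,4,0],[-1,0,0,4,0],[1,0,0,0,0],[1,0,0,0,0]]'
python3 -m creep '[[1,0,0,0,0],[1,0,0,0,0],[1,0,0,0,0]]'
```

```text
time_s: 27.68
position: [0.4975, -0.1933, 0.0181]
ee_rot: [0.0, -0.122, 0.993, -0.0]
wrist_force: [1.1, -3.7, 2.1]
finger_gap: 0.0515
gripper_force: 1.6
time_s: 28.05
position: [0.4976, -0.1933, 0.0185]
ee_rot: [0.0, -0.122, 0.993, -0.0]
wrist_force: [-2.1, 1.5, 10.6]
finger_gap: 0.0491
gripper_force: 60.6
```

```bash
python3 -m creep '[[1,0,0,-10,0],[1,0,0,-40,0],[1,0,0,-60,5],[1,0,0,-60,5],[1,0,0,-10,0]]'
python3 -m creep '[[1,0,0,0,0],[1,0,0,0,0]]'
python3 hand.py .0215; python3 go.py .6325 0.119 .20 3.9
```

```text
time_s: 28.68
position: [0.4994, -0.1941, 0.2025]
ee_rot: [0.003, -0.034, 0.999, -0.002]
wrist_force: [-0.3, -0.2, -0.0]
finger_gap: 0.0495
gripper_force: 63.1
time_s: 28.92
position: [0.4966, -0.1929, 0.1966]
ee_rot: [-0.001, -0.035, 0.999, 0.0]
wrist_force: [1.3, 0.7, -0.9]
finger_gap: 0.0492
gripper_force: 63.1
copper [256.0667301  255.31646051] 2627.5 in tool mm [ -0.6   1.2 -21.5]
t 28.98 pos [ 0.4966 -0.1929  0.1964] yaw 4.04 F [-0.7  0.6 -0.9] gap 0.0493 grip 63.1 tilt [-0.0024  0.0011]
SHIFT tx,ty,tz mm (before spin): [-157.5  301.5   -3.6]  then spin deg: 0.1
```

```bash
python3 -m creep '[[1,-25.9,50.2,0,0],[1,-25.9,50.2,0,0],[1,-25.9,50.2,0,0],[1,-25.9,50.2,0,0],[1,-25.9,50.2,0,0]]'
python3 -m creep '[[1,-25.9,50.2,0,0],[1,0,0,0,0],[1,0,0,50,0],[1,0,0,50,0],[1,0,0,30,0]]'
python3 -m creep '[[1,0,0,0,0],[1,0,0,0,0]]'
python3 go.py .6304 .1188 .0315 3.9
```

```text
time_s: 29.6
position: [0.6089, 0.0679, 0.1962]
ee_rot: [-0.001, -0.035, 0.999, -0.0]
wrist_force: [1.0, -0.5, -1.1]
finger_gap: 0.0489
gripper_force: 63.1
time_s: 30.22
position: [0.629, 0.117, 0.0642]
ee_rot: [-0.002, -0.035, 0.999, -0.0]
wrist_force: [-0.6, 0.8, -0.1]
finger_gap: 0.0491
gripper_force: 63.0
time_s: 30.48
position: [0.6316, 0.1177, 0.0685]
ee_rot: [0.0, -0.035, 0.999, -0.0]
wrist_force: [-0.0, -0.6, -0.1]
finger_gap: 0.0488
gripper_force: 63.0
t 30.48 pos [0.6316 0.1177 0.0685] yaw 4.0 F [-0.  -0.6 -0.1] gap 0.0488 grip 63.0 tilt [ 0.0001 -0.0001]
SHIFT tx,ty,tz mm (before spin): [ 1.2  1.2 37. ]  then spin deg: 0.1
```

```bash
python3 -m creep '[[1,1.2,1,12,0],[1,0,0,10,0],[1,0,0,8,0],[1,0,0,4,0],[1,0,0,0,0]]'
python3 -m creep '[[1,0,0,1,0],[1,0,0,1,0],[1,0,0,0,0]]';python3 go.py .6304 .1188 .0315 3.9
```

```text
time_s: 31.1
position: [0.6299, 0.119, 0.0336]
ee_rot: [-0.0, -0.035, 0.999, -0.0]
wrist_force: [0.1, 0.5, -0.6]
finger_gap: 0.0491
gripper_force: 63.0
time_s: 31.48
position: [0.6301, 0.119, 0.032]
ee_rot: [0.0, -0.035, 0.999, 0.0]
wrist_force: [0.6, 0.5, -0.5]
finger_gap: 0.0492
gripper_force: 63.0
t 31.48 pos [0.6301 0.119  0.032 ] yaw 4.02 F [ 0.6  0.5 -0.5] gap 0.0492 grip 63.0 tilt [0.0001 0.    ]
SHIFT tx,ty,tz mm (before spin): [-0.2 -0.2  0.5]  then spin deg: 0.1
```

```bash
python3 -m creep '[[1,0,0,0.8,0],[1,0,0,0.5,0],[1,0,0,0,0]]'
```

```text
time_s: 31.85
position: [0.6303, 0.119, 0.0315]
ee_rot: [0.0, -0.035, 0.999, 0.0]
wrist_force: [-4.7, -1.7, 12.7]
finger_gap: 0.0491
gripper_force: 64.6
```

```bash
python3 -m creep '[[1,0,0,-0.6,0],[-1,0,0,0,0],[-1,0,0,0,0],[-1,0,0,0,0],[-1,0,0,0,0]]'; python3 -m creep '[[-1,0,0,-30,0],[-1,0,0,-60,0],[-1,0,0,-60,0],[-1,20,50,0,0],[-1,20,50,0,0]]' 
python3 -m creep '[[-1,20,50,0,0],[-1,20,50,0,0],[-1,20,50,0,0],[-1,20,50,0,0],[-1,0,0,0,0]]'
python3 - <<'E'
from h import *
np.set_printoptions(precision=4,suppress=True)
P={}
for n in("top","scene"):
    im=r.read_camera(n); cv2.imwrite(f"pics/{n}9.png",im[:,:,::-1])
    P[n]=[cen(c) for c in blobs(copper(im),40,130) ]
    if n=="scene": cv2.imwrite("pics/s9c.png",cv2.resize(im[130:320,110:370],None,fx=3,fy=3,interpolation=3)[:,:,::-1])
A,B=cam("top"),cam("scene")
for a in P["top"]:
    for b in P["scene"]:
        x,e=tri(A,a,B,b)
        if e<.004: print(a,b,x,e)
E
```

```text
time_s: 32.48
position: [0.6301, 0.119, 0.0311]
ee_rot: [-0.0, -0.035, 0.999, -0.0]
wrist_force: [-0.1, -0.0, 0.8]
finger_gap: 0.0853
gripper_force: 0.0
time_s: 33.1
position: [0.5832, 0.2167, 0.1822]
ee_rot: [0.001, -0.034, 0.999, 0.0]
wrist_force: [0.1, -0.4, -0.0]
finger_gap: 0.0853
gripper_force: 0.0
time_s: 33.72
position: [0.4875, 0.413, 0.1811]
ee_rot: [-0.0, -0.037, 0.999, 0.0]
wrist_force: [0.3, -1.0, -0.4]
finger_gap: 0.0857
gripper_force: 0.0
[214.9804 176.3039] [308.2504 184.7901] [0.6308 0.1183 0.0537] 0.000359497094508671
[259.9198 171.2028] [271.8465 205.6316] [0.6374 0.024  0.0656] 8.537470492423124e-05
```

View pics/s9c.png

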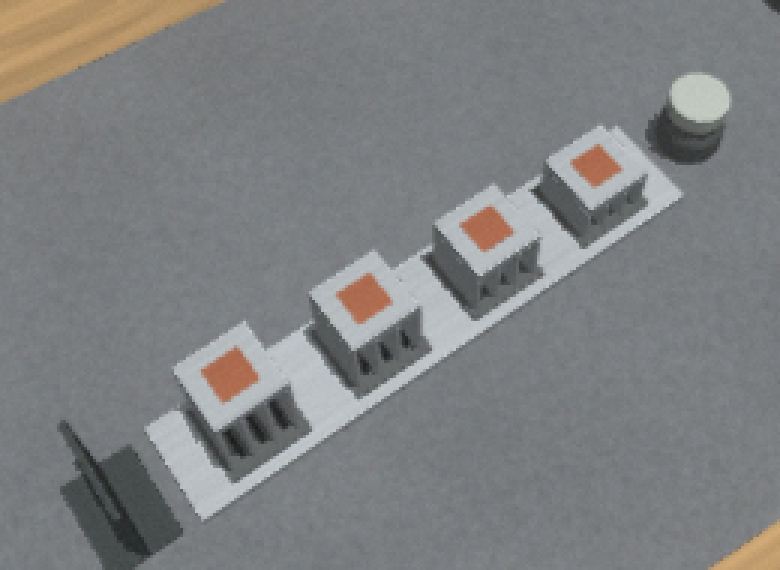

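View pics/top9.png

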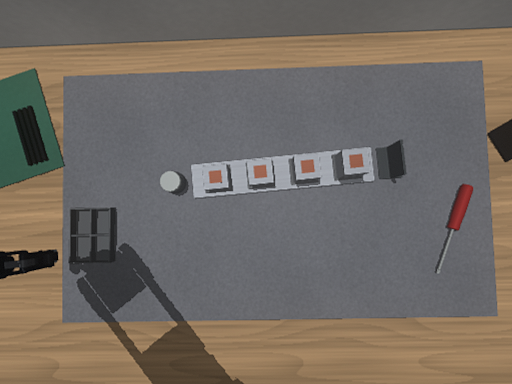

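The scene view shows all four sinks upright on their combs, tallest by the bookend and shortest by the jar. The top view shows the same order. Two coppers were filtered out by size, so I'll compute those from the saved pictures.

```bash
python3 - <<'E'
from h import *
np.set_printoptions(precision=4,suppress=True)
P={n:[cen(c) for c in blobs(copper(cv2.imread(f"pics/{n}9.png")[:,:,::-1].copy()),40,300)] for n in("top","scene")}
A,B=cam("top"),cam("scene")
for a in P["top"]:
    for b in P["scene"]:
        x,e=tri(A,a,B,b)
        if e<.004: print(x,e)
E
```

```text
[0.6308 0.1183 0.0537] 0.000359497094508671
[0.6374 0.024  0.0656] 8.537470492423124e-05
[ 0.6439 -0.0717  0.0776] 0.0003408294070143108
[ 0.6503 -0.1657  0.0896] 0.00036502928057717684
```

All four tops sit at the seated heights (53, 65, 77 and 89 mm expected), and each sink is centred on its comb.

```bash
python3 -c "
from rig import r
print(r.sign_off())"
```

```text
the job is handed in; nothing more can be done
None
```

All four heat sinks are seated on the combs in height order, tallest next to the bookend, and the job is handed in at about 34 s; one grip slipped on the shortest sink (67 N at the wrist) before a deeper retry held.

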